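# Lower the carver's bench lift

### The job

Bring the carving down on the green bench lift: take the bent rod from its rest and, reaching over the plywood guard with it, pull the red isolator toggle all the way over towards the robot's side; then flick the rod up under the yellow pawl's tail to swing the pawl well clear of the rack, and leave it open. Gently push the platform, which has a red pad for this, all the way down to its lower stop, and have the rod back lying in its rest, as you found it, at the end. Keep the gripper itself off the pawl and the toggle, and do not disturb the mallet, tin and figurine.

Things in the scene. Friction and masses are not known exactly. Their poses are not given: they have to be found in the camera images.
- lift: Green bench lift, fixed. Origin: foot of its column on the bench; x points away from the robot at yaw 0, y left. Base plate 160 (x) x 270 mm, 12 thick, y = -200 to +70. Column 60 x 40 mm at y = -45 to -5, 241 high. Platform with a round carving (140 mm across, 40 high) on the -y side, y = -205 to -65; ratchet rack on the column's +y face, pawl tail sticking out to +y.
- carriage (a joint): How far the platform (with rack and carving, 0.5 to 1 kg) is lowered, m: 0 at the top, 0.10 on its lower stop. Starts within 25 mm of the top. While the pawl is engaged a rack tooth stops it at about 0.025 (or each 32 mm further). A drag brake holds it wherever it is left; with the pawl open it takes a push of about 3 to 9 N to lower it.
- push_pad (a point): Centre of the upper face of the red pad (36 x 66 mm) on the platform's robot side (-x), to be pushed straight down; moves with the platform. 152 mm above the bench with the platform at the top. The carving begins 32 mm from this point in the lift's +x and rises some 27 mm above the pad.
- pawl_mount: Mount on the lift that carries the yellow pawl (its orientation is the lift's). Origin 170 mm above the bench; the pawl's pivot, along the lift's x, is 10 mm from the origin in +y. The gripper must not touch it or the pawl.
- pawl (a joint): Angle of the yellow bell-crank pawl, rad: 0 to 0.05 engaged in the rack, tail level; grows as the tail is lifted, to 0.9. From about 0.25 the rack is clear; well clear is 0.55 and more. Its hinge is stiff (about 0.1 N m): it stays where it is left.
- pawl_tail (a point): Point on the lower face of the yellow tail, 52 mm from the pivot. The tail is a flat bar 36 mm wide (lift's x), 8 mm thick, running to +y from 24 to 98 mm from the pivot; free below and beyond its end. Lifting a rod under this point 40 mm turns the pawl to about 0.75 rad.
- switch_stand: Grey stand fixed to the bench with a plywood chip guard and the isolator toggle behind it. Origin: on the bench under the toggle's pivot. At yaw 0 the guard is towards the robot: 120 mm wide (y), faces at x = -75 and -63 mm, top edge 116 mm above the bench. The gripper must not touch the toggle or its block.
- isolator_base: Grey block 70 x 50 x 25 mm of the toggle, fixed on the switch stand at the stand's origin, 6 mm up; it is turned half a turn from the stand (its own x points back to the robot's side). It carries the toggle.
- isolator (a joint): Angle of the isolator toggle, rad: 0 leaning away from the guard (on), 1.0 leaning towards the guard (off). Stays where it is left; moves with about 1 N at its ball.
- isolator_tip (a point): Centre of the red ball (26 mm across) on the toggle, 80 mm from the pivot, which is 28 mm above the bench. At angle 0 the ball is 98 mm high and 38 mm from the pivot in the stand's +x, at 1.0 it is 38 mm on the guard's side (-x); its top passes 121 mm above the bench on the way.
- rest: Dark wood rest for the rod, fixed: foot 150 x 50 x 10 mm and two forks open at the top, each 14 mm long (x) with 8 mm cheeks. At x = -46 mm a 28 mm gap carries the handle, at x = +85 mm a 22 mm gap carries the steel shaft. Fork tops 94 and 100 mm above the bench.
- rest_seat (a point): Where the rod's grip point belongs when the rod lies in its rest: 90 mm above the bench, over the rest's origin, with the rod along the rest's x.
- rod_grip (a point): Grip point on the rod's axis, in its wooden handle. Rod, 0.14 kg: flat-sided handle 18 mm wide (y), 20 high (z), from x = -60 to +50 mm; then a steel shaft, 8 mm diameter, along x to x = +180 mm, where it is bent square down into a 60 mm leg along -z. Lies in the rest with the leg hanging down.
- mallet: Bystander: dark wooden carver's mallet, 187 mm high, 84 mm across, standing on its head. Origin under its centre.
- wax_tin: Bystander: closed wax tin, 70 mm across, 60 mm high. Origin under its centre.
- figurine: Bystander: white ceramic figurine, 60 mm across, 120 mm high. Origin under its centre.
Not all that is in view belongs to the job. What is shaped like the rest but blue, purple or turquoise is not meant.

How it is judged:
On the way, in this order (a step that is already met when the one before it is completed fails the run):
1. the isolator toggle is pulled over (0.8 rad or more) (value of joint isolator above 0.8 rad), for 0.1 s.
2. the pawl is swung clear (0.45 rad or more) with the platform still up (value of joint pawl above 0.45 rad and value of joint carriage below 0.04 m), for 0.2 s.
3. the platform is all the way down (value of joint carriage above 0.095 m), for 0.1 s.
At the end, for the whole second after the job is handed in: Isolator at 0.8 rad or more, pawl open at 0.4 rad or more, platform lowered 95 mm or more, rod lying in its rest: grip point within 20 mm along, 12 mm across, and 6 mm below to 10 mm above the seat, tilted less than 0.2 rad; bystanders at rest (value of joint isolator above 0.8 rad and value of joint pawl above 0.4 rad and value of joint carriage above 0.095 m and x of rod_grip in the frame of rest_seat between -0.02 and 0.02 m and y of rod_grip in the frame of rest_seat between -0.012 and 0.012 m and z of rod_grip in the frame of rest_seat between -0.006 and 0.01 m and angle between rod_grip's own z axis and vertical below 0.2 rad and linear speed of each of mallet, wax_tin, figurine below 0.02 m/s); the robot touches nothing.
It fails at once if the gripper or arm touches the pawl or its mount (contact force between any of the fingers, the arm and pawl_mount above 1 N).
It fails at once if the gripper or arm touches the toggle or its block (contact force between any of the fingers, the arm and isolator_base above 1 N).
It fails at once if the platform is slammed down (faster than 0.35 m/s) (velocity of joint carriage above 0.35 m/s).
It fails at once if a bystander is moved by more than 25 mm or tipped (distance of any of mallet, wax_tin, figurine from where it was at the start of the episode above 0.025 m or angle between any of mallet, wax_tin, figurine's own z axis and vertical above 0.3 rad).
It also fails if it takes over 72 s, if anything falls off the work surface, if the arm or the gripper's body presses on something with over 40 N, if the wrist force passes 120 N, or if a joint passes its speed limit or range.

### The arm

A 6-joint arm with a two-finger parallel gripper is mounted at the origin on the work surface. World frame = base frame: x ahead of the robot, y to its left, z up, the work surface at z = 0. Lengths are in m, angles in rad, forces in N, time in s.
With the tool pointing down it reaches from about 0.375 to 0.975 m from the base axis. Payload 3.8 kg.
Tool frame: the origin (TCP) lies midway between the tips of the shut fingers; the grasp point (between the pads) lies 19 mm behind it; z points along the fingers, y is the line along which they close (so a half turn about z gives the same grasp; the last joint's range is limited). The gripper opens to 85 mm and grips with 20 to 120 N. Pads are 22 mm wide; open, the fingers measure 114 mm over their backs; the gripper's body (76 mm by 85 mm) begins 54 mm behind the grasp point. The pads swing forward as they close: fully open they stand 13 mm farther back than shut.
Start: joints at [1.174, 0.264, 1.604, -0, 1.274, -0.037], TCP at [0.238, 0.632, 0.231] pointing down, gripper open.
Joint ranges: [-2.63, 2.63], [-0.94, 2.18], [0.31, 2.57], [-1.31, 4.45], [0, 2.66], [-2.55, 2.55]. Speed limits (rad/s): [2.57, 2.57, 3.14, 3.14, 3.14, 3.14].

### API

Orientations are given as a unit quaternion [x, y, z, w].
In Python, from plant import telemetry, cams, close_job, find_in, regions_of gives the robot as it stands.
- The arm moves only by the shell command python3 -m crank 'ROWS' [FORCE]. ROWS is JSON, a list of rows, each an object of numbers: "gripper": the finger opening in m, from 0 to 0.0854; "tx", "ty", "tz": the shift along the tool's x, y, z in m; "spin": the turn about the tool's z in rad. A call has 1 to 10 rows; each row shifts and turns the commanded pose from where the row before left it, along the tool's axes as they then stand; what a row does not reach is not made up. A row lasts 1/10 s, in which the tool goes at most 50 mm and 8.59 degrees, less where a joint would pass 70% of its speed; a pose out of reach is approached as far as the arm can. A call with a gripper value outside its range is refused whole. The fingers move at their own pace and stop on an object; FORCE is the grip in N (left out, the last holds). Time passes only in rows, so rows that do not move let the fingers close. It gives the time, the measured TCP pose, the force, the opening and the grip force at its end, in the units of the state.
- telemetry.state(): the state, without advancing time (a new reading comes with each control period).
- cams.capture(name): name is "scene" or "top" or "wrist"; returns a dict with "pixels" (420x560x3 uint8, blue, green, red), "mtx" (3x3 intrinsics, pixels), "k1" (the pictures are not rectified: a ray, as slopes to the right and down, at radius r is drawn at 1 + k1 r^2 times it, then the intrinsics apply), "R" (3x3) and "t" (3): a world point X has camera coordinates R X + t. Camera axes: x right, y down, z forward; pixel columns grow to the right and rows downward; lengths in m; the calibration is good to about 2 mm. A picture is of the moment at which its call begins. There is no depth.
- close_job(): hands the job in; it is judged then, once.
Trained networks look in the newest picture that a camera, given by its name, has taken for a name from the list of things; names that differ only in an ending like _2 or _b are one class to them, and where a whole thing is asked for, a point or a joint stands for the part that bears it (a point fixed in the world has none). Each returns a list of dicts, best first, with "p" (0 to 1); they miss things now and then, are a little off and sometimes report something else, mostly with a low value. They report only what shows in the picture. A call takes as long as a camera call. They do not tell look-alikes from the thing itself.
- find_in(thing, camera): "at" ([column, row] as shares, 0 to 1, of the picture: columns of its width, rows of its height, amid what is visible of it).
- regions_of(thing, camera): "pixels" (420x560 bool, what is visible of it) and "at" ([column, row] as shares, 0 to 1, of the picture: columns of its width, rows of its height, amid what is visible of it).
The state is a dict: "clock": time; "joint_positions": joint angles; "qvel": joint speeds; "joint_torque": joint torques, N m; "ee_pos": TCP position; "eef_rot": TCP orientation; "contact_force": force on the tool from outside, world axes, zero at the start; "moment": the same for the moment, N m; "opening": opening from 0.0 (shut) to 1.0 (fully open); "finger_force": force on a finger pad.
Only numpy, scipy, OpenCV 4.12 (cv2) and the standard library are available. Lean on these libraries where they do the work, as an engineer would, in place of code of your own. Each camera call takes 0.05 s, during which the arm holds its last target. There are 200 camera calls.

## Working session

There is one attempt and no reset: what is moved stays moved. The work goes in short steps, Python scripts to look and compute and a shell command to move; the robot and the scene stay as the last step left them, time stands still between calls to the robot, and variables do not carry over. Pictures are saved under pics/ and viewed, at most 10 in all, crops included, and the job is handed in when it is done.

```bash
ls; mkdir -p pics
cat > h.py <<'E'
import numpy as np, cv2
from plant import telemetry, cams, find_in, regions_of
def ray(c,uv):
    K=np.array(c["mtx"]);R=np.array(c["R"]);t=np.array(c["t"])
    d=(np.array(uv,float)-K[:2,2])/[K[0,0],K[1,1]]
    s=d.copy()
    for _ in range(30): s=d/(1+c["k1"]*(s@s))
    return -R.T@t, R.T@np.array([*s,1.])
def at_z(c,uv,z):
    o,v=ray(c,uv); return o+v*(z-o[2])/v[2]
def proj(c,X):
    p=np.array(c["R"])@np.array(X,float)+np.array(c["t"]); s=p[:2]/p[2]; s=s*(1+c["k1"]*(s@s))
    K=np.array(c["mtx"]); return s*[K[0,0],K[1,1]]+K[:2,2]
def tri(obs):
    A=np.zeros((3,3));b=np.zeros(3)
    for c,uv in obs:
        o,v=ray(c,uv);v=v/np.linalg.norm(v);P=np.eye(3)-np.outer(v,v);A+=P;b+=P@o
    X=np.linalg.solve(A,b); return X,[np.round(proj(c,X)-uv,1) for c,uv in obs]
def px(a): return np.array(a)*[560,420]
E
python3 - <<'E'
from h import *
np.set_printoptions(precision=3,suppress=True)
C={}
for n in ("scene","top"):
    c=cams.capture(n);C[n]=c
    cv2.imwrite(f"pics/{n}0.png",c["pixels"])
    print(n,-np.array(c["R"]).T@np.array(c["t"]),c["k1"])
    for th in ["lift","push_pad","pawl","pawl_tail","switch_stand","isolator_base","isolator_tip","rest","rod_grip","mallet","wax_tin","figurine"]:
        print(th,[(np.round(px(r["at"])),round(r["p"],2)) for r in find_in(th,n)[:3]])
E
```

```text
pics
scene [1.24  0.475 0.984] -0.12244666478312499
lift [(array([333., 271.]), 0.7)]
push_pad [(array([313., 247.]), 0.83)]
pawl [(array([377., 280.]), 0.84), (array([239., 311.]), 0.63), (array([210., 273.]), 0.63)]
pawl_tail [(array([371., 280.]), 0.64)]
switch_stand [(array([191., 198.]), 0.62)]
isolator_base [(array([182., 198.]), 0.97)]
isolator_tip [(array([172., 188.]), 0.44)]
rest [(array([251., 221.]), 0.97), (array([223., 142.]), 0.94), (array([386., 232.]), 0.77)]
rod_grip [(array([246., 205.]), 0.65)]
mallet [(array([178., 242.]), 0.72)]
wax_tin [(array([238., 312.]), 0.62)]
figurine [(array([210., 274.]), 0.76)]
top [ 0.343 -0.068  1.282] -0.014513961269568517
lift [(array([219., 196.]), 0.88)]
push_pad [(array([232., 195.]), 0.65)]
pawl [(array([164., 176.]), 0.8)]
pawl_tail []
switch_stand [(array([388., 194.]), 0.88)]
isolator_base [(array([390., 189.]), 0.78), (array([221., 194.]), 0.29)]
isolator_tip [(array([395., 173.]), 0.43)]
rest [(array([211., 274.]), 0.79), (array([307., 269.]), 0.77), (array([314., 207.]), 0.68)]
rod_grip [(array([222., 193.]), 0.71), (array([339., 132.]), 0.7), (array([321., 203.]), 0.53)]
mallet [(array([340., 134.]), 0.63), (array([388., 196.]), 0.43)]
wax_tin [(array([261., 126.]), 0.64)]
figurine [(array([298., 138.]), 0.73)]
```

Run:
```python
import cv2
a=cv2.imread("pics/scene0.png");cv2.imwrite("pics/s1.png",cv2.resize(a[110:350,120:440],(800,600),interpolation=3))
a=cv2.imread("pics/top0.png");cv2.imwrite("pics/t1.png",cv2.resize(a[90:315,130:430],(800,600),interpolation=3))
```

```text
(no output)
```

View pics/s1.png

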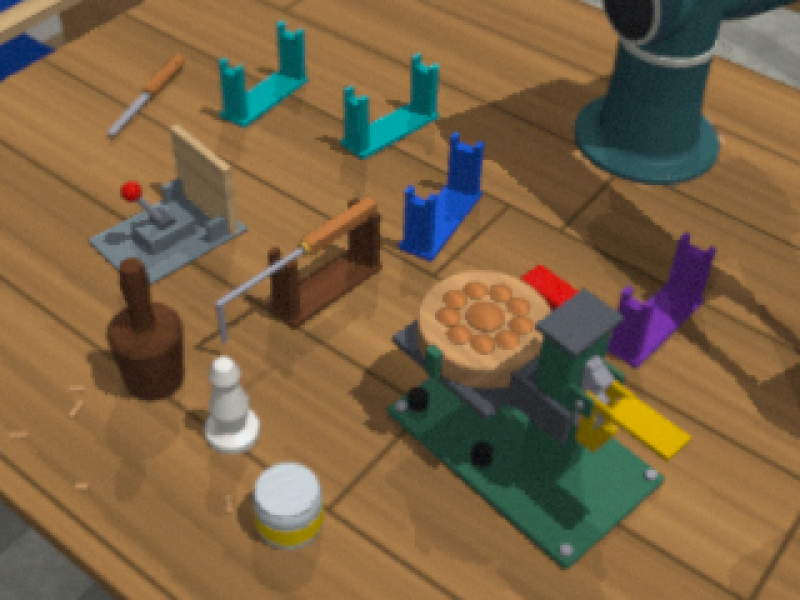

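View pics/t1.png

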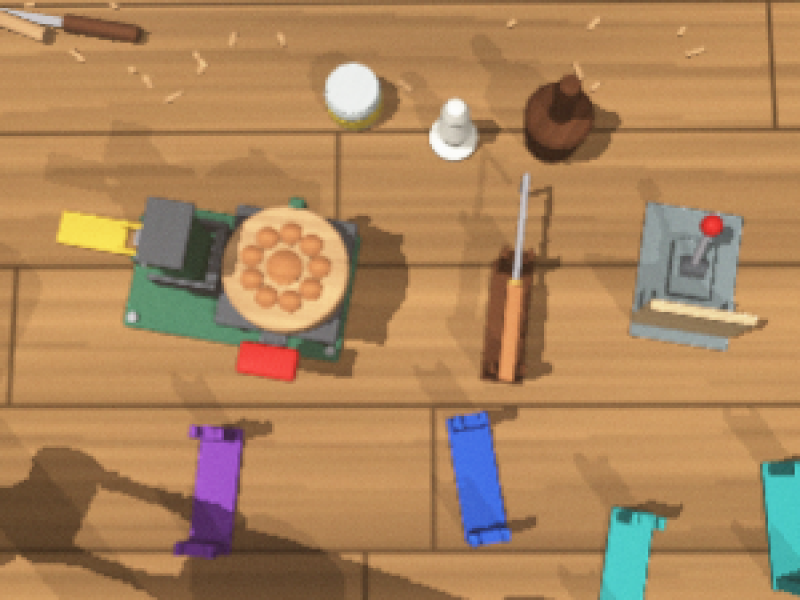

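Scene crop: the brown rest with the rod is at about (320,250), the red ball at (131,190), the pawl tail end at (680,446) and the red pad at (550,285). Top crop: rod bend at (526,176), handle end at (508,380), ball at (711,225), pad at (267,361) and tail end at (60,229).

```bash
cat > fit.py <<'E'
from h import *
from scipy.optimize import least_squares
np.set_printoptions(precision=4,suppress=True)
cs={n:cams.capture(n) for n in ("scene","top")}
S=lambda x,y:(cs["scene"],np.array([x/2.5+120,y/2.5+110])-.3)
T=lambda x,y:(cs["top"],np.array([x/2.6667+130,y/2.6667+90])-.3)
for n,o in dict(bend=[T(526,176),S(220,304)],hfront=[T(516,281),S(307,246)],hrear=[T(508,379),S(371,203)],ball=[T(711,225),S(131,190)],
  tailA=[T(62,212),S(668,456)],tailB=[T(58,246),S(690,436)],pad=[T(267,361),S(550,286)],
  gL=[T(651,304),S(231,180)],gR=[T(757,320),S(175,128)],carv=[T(284,265),S(486,316)],rod_leg=[S(224,338)]*1+[T(526,176)]).items():
    X,e=tri(o);print(n,X,*e)
def fit(pts,x0):
    def f(p):
        c,s=np.cos(p[2]),np.sin(p[2]);r=[]
        for (x,y,z),(cam,uv) in pts: r+=list(proj(cam,[p[0]+c*x-s*y,p[1]+s*x+c*y,z])-uv)
        return r
    q=least_squares(f,x0,loss="soft_l1");return q.x,np.round(q.fun.reshape(-1,2),1).tolist()
print("lift",*fit([((-.08,.07,.012),T(126,325)),((-.08,-.2,.012),T(340,360)),((.08,-.2,.012),T(358,222)),
 ((.08,.07,.012),S(566,566)),((-.08,.07,.012),S(662,478)),((.08,-.2,.012),S(390,408))],[.5,.15,-.1]))
print("stand",*fit([((.038,0,.098),T(711,225)),((.038,0,.098),S(131,190)),((-.069,.06,.116),T(651,304)),((-.069,-.06,.116),T(757,320)),((-.063,.06,.116),S(231,180)),((-.063,-.06,.116),S(175,128))],[.5,-.3,-.1]))
print("rest",*fit([((-.075,.025,.01),T(482,379)),((-.075,-.025,.01),T(521,384))],[.4,-.1,-.05])) 
for n,z,a,b in (("mallet",.187,T(569,85),S(133,268)),("tin",.06,T(353,91),S(288,490)),("fig",.11,T(456,108),S(224,368))):
    print(n,at_z(*a,z),at_z(*b,z))
E
python3 fit.py; python3 -c "
from plant import telemetry;print(telemetry.state())"
```

```text
bend [ 0.6871 -0.1822  0.0911] [-0.4  0.3] [-0.5 -0.1]
hfront [ 0.5606 -0.1663  0.0967] [-0.9  0.6] [-1.1 -0.2]
hrear [ 0.45   -0.1571  0.0923] [-0.4  0.3] [-0.5 -0.1]
ball [ 0.6251 -0.3922  0.103 ] [-0.  0.] [-0.1 -0. ]
tailA [0.6258 0.3273 0.1799] [-0.  0.] [-0. -0.]
tailB [0.5893 0.3318 0.1748] [-0.1  0. ] [-0.1 -0. ]
pad [0.4681 0.1088 0.1323] [ 0. -0.] [0. 0.]
gL [ 0.5322 -0.3178  0.0986] [-1.2  0.8] [-1.3 -0.3]
gR [ 0.5123 -0.4341  0.1114] [-0.7  0.5] [-0.8 -0.2]
carv [0.5697 0.0897 0.1573] [-0.4  0.3] [-0.6 -0.1]
rod_leg [ 0.6965 -0.1814  0.0451] [-2.7 -0.6] [-2.   1.4]
lift [ 0.593   0.2238 -0.1578] [[-1.2, 0.4], [-0.0, -0.2], [1.2, 3.8], [-0.1, 0.8], [0.5, -0.5], [-3.2, 0.7]]
stand [ 0.5884 -0.386  -0.1863] [[-0.2, 0.2], [-0.2, 1.2], [-1.1, 0.1], [-0.8, 1.3], [-2.5, -3.5], [-1.5, -0.8]]
rest [ 0.5296 -0.1665 -0.1313] [[-0.4, -0.0], [0.4, 0.0]]
mallet [ 0.7619 -0.2227  0.187 ] [ 0.7659 -0.2159  0.187 ]
tin [0.8052 0.0214 0.06  ] [0.8076 0.0263 0.06  ]
fig [ 0.7645 -0.102   0.11  ] [ 0.7609 -0.1002  0.11  ]
{'clock': 1.4, 'joint_positions': array([ 1.17408512e+00,  2.63915640e-01,  1.60397786e+00,  5.64742687e-06,
        1.27371612e+00, -3.68946726e-02]), 'qvel': array([-1.20537592e-03, -4.38822610e-04,  1.24637935e-03, -9.67977376e-05,
       -6.59445221e-04, -7.53279569e-04]), 'joint_torque': array([-5.22710945e-05, -5.15052867e+01, -3.67709112e+01, -1.52575740e-04,
        1.04282695e-03,  1.42569007e-06]), 'ee_pos': array([0.23766595, 0.63177558, 0.23128115]), 'eef_rot': array([ 1.78940136e-01,  9.83859963e-01, -7.70202893e-06, -4.46122294e-06]), 'contact_force': array([-0.18705373, -0.11071222, -0.46329865]), 'moment': array([ 0.00818309, -0.00522957, -0.0159881 ]), 'finger_force': 0.0, 'opening': 0.9992321086121645}
```

```bash
cat > d.py <<'E'
# d.py x y z [yaw]: world TCP target -> shift in tool axes (translation first, then spin)
import sys,numpy as np
from plant import telemetry
from scipy.spatial.transform import Rotation as Ro
s=telemetry.state();M=Ro.from_quat(s["eef_rot"]).as_matrix();a=[float(v) for v in sys.argv[1:]]
print("clock %.2f"%s["clock"],"pos",np.round(s["ee_pos"],4),"z",np.round(M[:,2],3),"j",np.round(s["joint_positions"],2),"F",np.round(s["contact_force"],1),"open",round(s["opening"],3),"grip",round(s["finger_force"],1))
cur=np.arctan2(-M[0,1],M[1,1]) # yaw of the line perpendicular to tool y
print("yaw",round(cur,4))
if len(a)>2: print("tool shift",np.round(M.T@(np.array(a[:3])-s["ee_pos"]),4))
if len(a)>3: print("spin",round(-((a[3]-cur+np.pi/2)%np.pi-np.pi/2),4))
E
python3 -m crank '[{"tx":-0.025,"ty":-0.031},{"tx":-0.025,"ty":-0.031},{"tx":-0.025,"ty":-0.031},{"tx":-0.025,"ty":-0.031},{"tx":-0.025,"ty":-0.031},{"tx":-0.025,"ty":-0.031},{"tx":-0.025,"ty":-0.031},{"tx":-0.025,"ty":-0.031},{"tx":-0.025,"ty":-0.031},{"tx":-0.025,"ty":-0.031}]'
python3 -m crank '[{"tx":-0.025,"ty":-0.031},{"tx":-0.025,"ty":-0.031},{"tx":-0.025,"ty":-0.031},{"tx":-0.025,"ty":-0.031},{"tx":-0.025,"ty":-0.031},{"tx":-0.025,"ty":-0.031},{"tx":-0.025,"ty":-0.031},{"tx":-0.025,"ty":-0.031},{"tx":-0.025,"ty":-0.031},{"tx":-0.025,"ty":-0.031}]'
python3 d.py 0.51 -0.163 0.2 -0.105
```

```text
clock 1.40 pos [0.2377 0.6318 0.2313] z [-0. -0. -1.] j [ 1.17  0.26  1.6   0.    1.27 -0.04] F [-0.2 -0.1 -0.5] open 0.999 grip 0.0
yaw -0.3598
tool shift [-0.5347 -0.648   0.0313]
spin -0.2548validation failed for argument at $[0]...
validation failed for argument at $[0]...
```

```bash
python3 -m crank '[{"gripper":0.085,"tx":-0.025,"ty":-0.031,"tz":0,"spin":0},{"gripper":0.085,"tx":-0.025,"ty":-0.031,"tz":0,"spin":0}]'
python3 d.py 0.51 -0.163 0.2 -0.105; python3 -m crank --help | head -20
```

```text
clock: 1.6
ee_pos: [0.2625, 0.5559, 0.2309]
eef_rot: [0.178, 0.984, -0.0, 0.0]
contact_force: [0.5, -0.4, 0.5]
opening: 0.995
finger_force: 0.0
clock 1.60 pos [0.2625 0.5559 0.2309] z [ 0. -0. -1.] j [ 1.09  0.15  1.74 -0.    1.25 -0.12] F [ 0.5 -0.4  0.5] open 0.995 grip 0.0
yaw -0.358
tool shift [-0.4837 -0.5866  0.0311]
spin -0.253invalid input: not JSON, or not a number
```

```bash
python3 -m crank '[{"gripper":0.085,"tx":-0.025,"ty":-0.031,"tz":0,"spin":0},{"gripper":0.085,"tx":-0.025,"ty":-0.031,"tz":0,"spin":0},{"gripper":0.085,"tx":-0.025,"ty":-0.031,"tz":0,"spin":0},{"gripper":0.085,"tx":-0.025,"ty":-0.031,"tz":0,"spin":0},{"gripper":0.085,"tx":-0.025,"ty":-0.031,"tz":0,"spin":0},{"gripper":0.085,"tx":-0.025,"ty":-0.031,"tz":0,"spin":0},{"gripper":0.085,"tx":-0.025,"ty":-0.031,"tz":0,"spin":0},{"gripper":0.085,"tx":-0.025,"ty":-0.031,"tz":0,"spin":0},{"gripper":0.085,"tx":-0.025,"ty":-0.031,"tz":0,"spin":0},{"gripper":0.085,"tx":-0.025,"ty":-0.031,"tz":0,"spin":0}]'
python3 -m crank '[{"gripper":0.085,"tx":-0.025,"ty":-0.03,"tz":0,"spin":-0.02},{"gripper":0.085,"tx":-0.025,"ty":-0.03,"tz":0,"spin":-0.02},{"gripper":0.085,"tx":-0.025,"ty":-0.03,"tz":0,"spin":-0.02},{"gripper":0.085,"tx":-0.025,"ty":-0.03,"tz":0,"spin":-0.02},{"gripper":0.085,"tx":-0.025,"ty":-0.03,"tz":0,"spin":-0.02},{"gripper":0.085,"tx":-0.025,"ty":-0.03,"tz":0,"spin":-0.02},{"gripper":0.085,"tx":0,"ty":-0.03,"tz":0,"spin":-0.02},{"gripper":0.085,"tx":0,"ty":-0.03,"tz":0,"spin":-0.02},{"gripper":0.085,"tx":0,"ty":0,"tz":0,"spin":-0.02},{"gripper":0.085,"tx":0,"ty":0,"tz":0,"spin":0}]'
python3 d.py 0.51 -0.163 0.2 -0.105
```

```text
clock: 2.6
ee_pos: [0.3878, 0.1765, 0.2316]
eef_rot: [0.179, 0.984, 0.0, 0.001]
contact_force: [-0.1, -0.2, 0.3]
opening: 0.996
finger_force: 0.0
clock: 3.6
ee_pos: [0.4617, -0.0979, 0.2314]
eef_rot: [0.091, 0.996, 0.0, 0.0]
contact_force: [1.1, 0.3, -0.8]
opening: 0.996
finger_force: 0.0
clock 3.60 pos [ 0.4617 -0.0979  0.2314] z [ 0.  0. -1.] j [-0.26 -0.13  2.02  0.    1.25 -1.65] F [ 1.1  0.3 -0.8] open 0.996 grip 0.0
yaw -0.1816
tool shift [-0.0593 -0.0553  0.0314]
spin -0.0766
```

```bash
python3 -m crank '[{"gripper":0.085,"tx":-0.03,"ty":-0.028,"tz":0.015,"spin":0},{"gripper":0.085,"tx":-0.029,"ty":-0.027,"tz":0.016,"spin":0},{"gripper":0.085,"tx":0,"ty":0,"tz":0,"spin":-0.077},{"gripper":0.085,"tx":0,"ty":0,"tz":0,"spin":0}]'
python3 - <<'E'
from h import *
np.set_printoptions(precision=4,suppress=True)
c=cams.capture("wrist");a=c["pixels"];cv2.imwrite("pics/w1.png",a)
for n in("rod_grip","rest"):print(n,[(px(r["at"]),r["p"]) for r in find_in(n,"wrist")])
print(-np.array(c["R"]).T@np.array(c["t"]),[np.round(proj(c,p)) for p in ([.45,-.157,.09],[.51,-.163,.09],[.687,-.182,.09])])
E
python3 d.py 0.51 -0.163 0.2 -0.105
```

```text
clock: 4.0
ee_pos: [0.5102, -0.1614, 0.1992]
eef_rot: [0.051, 0.999, 0.001, -0.001]
contact_force: [-0.7, -0.1, 0.3]
opening: 0.997
finger_force: 0.0
rod_grip [(array([277.2  , 218.988]), 0.77)]
rest [(array([262.808, 219.492]), 0.76), (array([558.88 ,  50.316]), 0.71), (array([112.392,   0.504]), 0.65), (array([ 84.224, 312.102]), 0.15)]
[ 0.4254 -0.1526  0.3418] [array([276., 143.]), array([276., 211.]), array([276., 364.])]
clock 4.15 pos [ 0.5101 -0.1611  0.2007] z [ 0.001  0.    -1.   ] j [-0.35  0.02  1.94  0.    1.18 -1.82] F [-0.1  0.1  1. ] open 1.001 grip 0.0
yaw -0.103
tool shift [-0.0001 -0.0019  0.0007]
spin 0.002
```

View pics/w1.png

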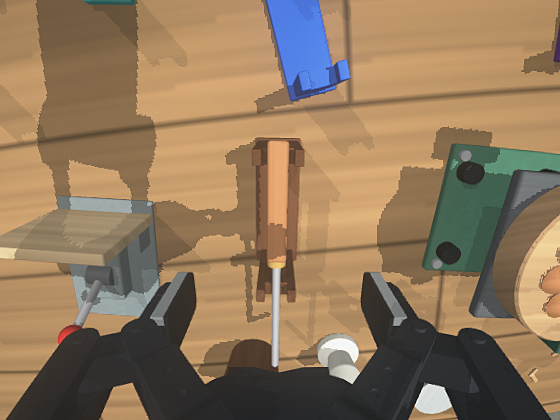

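The wrist view shows the handle centred at column 277 (rear end at row 140, bend at row 366), which matches my predicted positions.

```bash
python3 -m crank '[{"gripper":0.085,"tx":0,"ty":-0.002,"tz":0.03,"spin":0},{"gripper":0.085,"tx":0,"ty":0,"tz":0.03,"spin":0},{"gripper":0.085,"tx":0,"ty":0,"tz":0.03,"spin":0},{"gripper":0.085,"tx":0,"ty":0,"tz":0.03,"spin":0},{"gripper":0.085,"tx":0,"ty":0,"tz":0.008,"spin":0},{"gripper":0.085,"tx":0,"ty":0,"tz":0,"spin":0}]'
python3 d.py
python3 -m crank '[{"gripper":0.005,"tx":0,"ty":0,"tz":0,"spin":0},{"gripper":0.005,"tx":0,"ty":0,"tz":0,"spin":0},{"gripper":0.005,"tx":0,"ty":0,"tz":0,"spin":0},{"gripper":0.005,"tx":0,"ty":0,"tz":0,"spin":0},{"gripper":0.005,"tx":0,"ty":0,"tz":0,"spin":0},{"gripper":0.005,"tx":0,"ty":0,"tz":0,"spin":0},{"gripper":0.005,"tx":0,"ty":0,"tz":0,"spin":0},{"gripper":0.005,"tx":0,"ty":0,"tz":0,"spin":0}]' 90
python3 d.py
```

```text
clock: 4.75
ee_pos: [0.5087, -0.1631, 0.0716]
eef_rot: [0.051, 0.999, 0.0, -0.001]
contact_force: [0.3, 0.0, 0.7]
opening: 0.994
finger_force: 0.0
clock 4.75 pos [ 0.5087 -0.1631  0.0716] z [-0.002  0.001 -1.   ] j [-0.36  0.16  2.05  0.    0.94 -1.83] F [0.3 0.  0.7] open 0.994 grip 0.0
yaw -0.1025
clock: 5.55
ee_pos: [0.5105, -0.1644, 0.0733]
eef_rot: [0.051, 0.999, -0.0, 0.001]
contact_force: [-1.1, 0.2, 6.1]
opening: 0.188
finger_force: 88.4
clock 5.55 pos [ 0.5105 -0.1644  0.0733] z [ 0.001 -0.001 -1.   ] j [-0.36  0.16  2.05  0.    0.94 -1.83] F [-1.1  0.2  6.1] open 0.188 grip 88.4
yaw -0.1029
```

```bash
python3 -m crank '[{"gripper":0.005,"tx":0,"ty":0,"tz":-0.01,"spin":0},{"gripper":0.005,"tx":0,"ty":0,"tz":-0.02,"spin":0},{"gripper":0.005,"tx":0,"ty":0,"tz":-0.03,"spin":0},{"gripper":0.005,"tx":0,"ty":0,"tz":-0.03,"spin":0},{"gripper":0.005,"tx":0.01,"ty":0,"tz":-0.03,"spin":0},{"gripper":0.005,"tx":0.02,"ty":0,"tz":-0.017,"spin":0},{"gripper":0.005,"tx":0,"ty":0,"tz":0,"spin":0}]'
python3 - <<'E'
from h import *
np.set_printoptions(precision=4,suppress=True)
c=cams.capture("top")
T=lambda x,y:(c,np.array([x/2.6667+130,y/2.6667+90])-.3)
L,R=at_z(*T(651,304),.116),at_z(*T(757,320),.116);d=L-R
print(L,R,np.linalg.norm(d),"yaw",-np.arctan2(d[0],d[1]),"ball",at_z(*T(711,225),.098))
L,R=at_z(*T(645,203),.006),at_z(*T(744,216),.006);d=L-R;print(L,R,np.linalg.norm(d),"yaw",-np.arctan2(d[0],d[1]))
w=cv2.imread("pics/w1.png")
c=cams.capture("wrist");a=c["pixels"];cv2.imwrite("pics/w2.png",a)
for n in("isolator_tip","isolator_base","switch_stand"):print(n,[(px(r["at"]),r["p"]) for r in find_in(n,"wrist")])
r=[x for x in find_in("isolator_tip","wrist")]
hsv=cv2.cvtColor(a,cv2.COLOR_BGR2HSV);m=((hsv[...,0]<5)|(hsv[...,0]>175))&(hsv[...,1]>200)&(hsv[...,2]>90)
n,l,s,ce=cv2.connectedComponentsWithStats(m.astype(np.uint8))
for i in range(1,n):
    if s[i,4]>25: print(s[i],ce[i],at_z(c,ce[i],.098))
a=cams.capture("top");im=a["pixels"];hsv=cv2.cvtColor(im,cv2.COLOR_BGR2HSV);m=((hsv[...,0]<5)|(hsv[...,0]>175))&(hsv[...,1]>200)&(hsv[...,2]>90)
n,l,s,ce=cv2.connectedComponentsWithStats(m.astype(np.uint8))
for i in range(1,n):
    if s[i,4]>15: print("top",s[i],ce[i],at_z(a,ce[i],.098),at_z(a,ce[i],.132))
E
python3 d.py
```

```text
clock: 6.25
ee_pos: [0.4799, -0.1614, 0.2124]
eef_rot: [0.052, 0.999, -0.001, 0.002]
contact_force: [1.0, -0.6, -0.5]
opening: 0.191
finger_force: 87.8
[ 0.5319 -0.3177  0.116 ] [ 0.5133 -0.4349  0.116 ] 0.1187342147951102 yaw -0.15798104084764358 ball [ 0.6264 -0.3937  0.098 ]
[ 0.6769 -0.3386  0.006 ] [ 0.6596 -0.4603  0.006 ] 0.12301772062674347 yaw -0.14114126237065924
isolator_tip [(array([ 94.304, 339.78 ]), 0.93)]
isolator_base [(array([107.8  , 305.298]), 0.8)]
switch_stand [(array([108.304, 269.22 ]), 0.91)]
top [394 171   7   7  22] [396.6818 173.9545] [ 0.6268 -0.3948  0.098 ] [ 0.6186 -0.3854  0.132 ]
clock 6.60 pos [ 0.4795 -0.1608  0.2078] z [-0.002  0.001 -1.   ] j [-0.37 -0.04  1.98  0.    1.2  -1.84] F [ 1.   0.1 -0.7] open 0.195 grip 87.8
yaw -0.1027
```

View pics/w2.png

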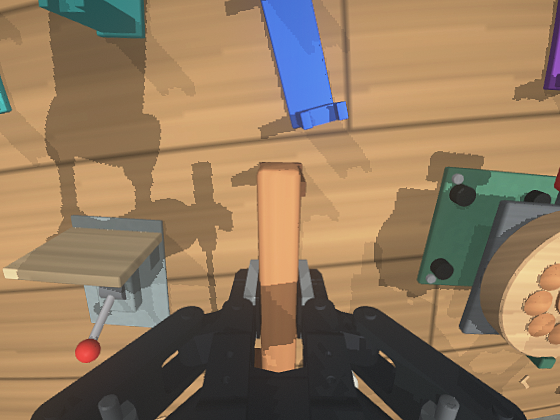

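The wrist view shows the rod firmly held, with the red ball at (88,351) and the guard edge at rows 230–280.

```bash
python3 -m crank '[{"gripper":0.005,"tx":-0.004,"ty":-0.035,"tz":0,"spin":0},{"gripper":0.005,"tx":-0.004,"ty":-0.035,"tz":0,"spin":0},{"gripper":0.005,"tx":-0.004,"ty":-0.035,"tz":0,"spin":0},{"gripper":0.005,"tx":-0.004,"ty":-0.035,"tz":0,"spin":0},{"gripper":0.005,"tx":-0.004,"ty":-0.035,"tz":0,"spin":0},{"gripper":0.005,"tx":-0.004,"ty":-0.034,"tz":0,"spin":0},{"gripper":0.005,"tx":0,"ty":0,"tz":0,"spin":0.047},{"gripper":0.005,"tx":0,"ty":0,"tz":0,"spin":0},{"gripper":0.005,"tx":0,"ty":0,"tz":0,"spin":0}]'
python3 - <<'E'
from h import *
np.set_printoptions(precision=4,suppress=True)
s=cams.capture("scene");a=s["pixels"];t=cams.capture("top");b=t["pixels"]
x=cv2.resize(a[130:250,140:290],(600,480),interpolation=3)
cv2.imwrite("pics/s2.png",x)
y=cv2.resize(b[140:240,300:430],(624,480),interpolation=3);
cv2.imwrite("pics/m2.png",cv2.resize(np.vstack([x[:, :600],y[:,:600]]),(500,600*800//600))[:600*2][:600] if 0 else cv2.resize(np.hstack([x,y[:,:600]]),(800,320)))
print([(n,proj(s,p),proj(t,p)) for n,p in (("legtop",[.6596,-.3981,.225]),("legtip",[.6596,-.3981,.165]),("ball",[.626,-.393,.098]))])
E
python3 d.py .4816 -.3712 .123 -.15
```

```text
clock: 7.5
ee_pos: [0.4821, -0.371, 0.2082]
eef_rot: [0.074, 0.997, 0.001, -0.001]
contact_force: [0.6, -0.6, -1.7]
opening: 0.192
finger_force: 88.2
[('legtop', array([155.4598, 158.4439]), array([409.5212, 151.4887])), ('legtip', array([158.8908, 174.8059]), array([403.3885, 157.5066])), ('ball', array([171.8841, 186.952 ]), array([396.0933, 174.2021]))]
clock 7.60 pos [ 0.4823 -0.3706  0.2087] z [-0.001  0.001 -1.   ] j [-0.7   0.15  1.78  0.    1.21 -2.12] F [ 1.2 -0.6 -1.4] open 0.188 grip 88.2
yaw -0.1482
tool shift [ 0.0006 -0.0008  0.0857]
spin 0.0018
```

View pics/m2.png

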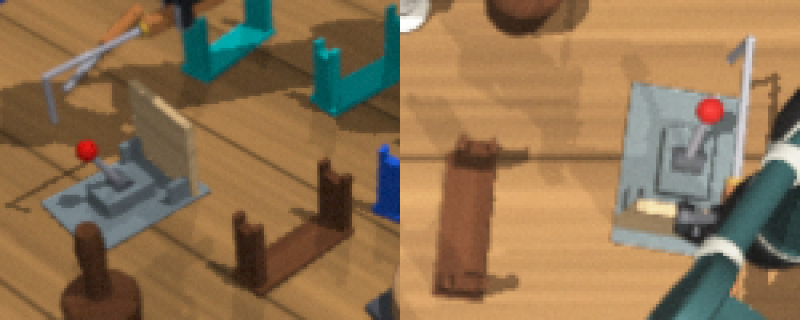

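The leg hangs behind the ball: leg top at (47,77) and tip at (54,120) in the left half, and (750,40) in the right half. Both are within 2 px of prediction, so I'm lowering and pulling.

```bash
python3 -m crank '[{"gripper":0.005,"tx":0,"ty":-0.001,"tz":0.02,"spin":0},{"gripper":0.005,"tx":0,"ty":0,"tz":0.02,"spin":0},{"gripper":0.005,"tx":0,"ty":0,"tz":0.02,"spin":0},{"gripper":0.005,"tx":0,"ty":0,"tz":0.02,"spin":0},{"gripper":0.005,"tx":0,"ty":0,"tz":0.006,"spin":0},{"gripper":0.005,"tx":0,"ty":0,"tz":0,"spin":0}]'
python3 -m crank '[{"gripper":0.005,"tx":0.01,"ty":0,"tz":0,"spin":0},{"gripper":0.005,"tx":0.01,"ty":0,"tz":0,"spin":0},{"gripper":0.005,"tx":0.01,"ty":0,"tz":0,"spin":0},{"gripper":0.005,"tx":0.01,"ty":0,"tz":0,"spin":0},{"gripper":0.005,"tx":0.01,"ty":0,"tz":0,"spin":0},{"gripper":0.005,"tx":0.01,"ty":0,"tz":0,"spin":0},{"gripper":0.005,"tx":0.01,"ty":0,"tz":0,"spin":0},{"gripper":0.005,"tx":0.01,"ty":0,"tz":0,"spin":0},{"gripper":0.005,"tx":0.005,"ty":0,"tz":0,"spin":0},{"gripper":0.005,"tx":0,"ty":0,"tz":0,"spin":0}]'
python3 - <<'E'
from h import *
s=cams.capture("scene");a=s["pixels"]
hsv=cv2.cvtColor(a,cv2.COLOR_BGR2HSV);m=((hsv[...,0]<6)|(hsv[...,0]>174))&(hsv[...,1]>180)&(hsv[...,2]>70)
m[:,260:]=0;n,l,st,ce=cv2.connectedComponentsWithStats(m.astype(np.uint8))
print([(st[i,4],ce[i]) for i in range(1,n) if st[i,4]>5])
P=np.array([.588,-.387]);u=np.array([.9888,-.1494])
for q in (0,.4,.6,.7,.8,.9,1): 
    g=.5-q; print(q,proj(s,[*(P+u*.08*np.sin(g)),.028+.08*np.cos(g)]))
E
python3 d.py
```

```text
clock: 8.2
ee_pos: [0.4816, -0.3712, 0.1221]
eef_rot: [0.074, 0.997, 0.001, -0.001]
contact_force: [0.3, 0.4, -1.6]
opening: 0.192
finger_force: 88.2
clock: 9.2
ee_pos: [0.3973, -0.3596, 0.1232]
eef_rot: [0.075, 0.997, 0.0, -0.0]
contact_force: [-0.2, 0.1, -0.5]
opening: 0.194
finger_force: 88.2
[(np.int32(45), array([191.95555556, 176.15555556]))]
0 [171.95194353 186.92468598]
0.4 [179.74258726 180.26311492]
0.6 [184.01051052 178.02017639]
0.7 [186.15381653 177.21550483]
0.8 [188.27167948 176.63190884]
0.9 [190.34124007 176.27331759]
1 [192.34071165 176.14093149]
clock 9.25 pos [ 0.3976 -0.3596  0.1232] z [-0.  0. -1.] j [-0.78  0.1   2.01 -0.    1.04 -2.2 ] F [ 0.6  0.8 -2.4] open 0.19 grip 88.2
yaw -0.1501
```

The ball is at (192,176), which corresponds to about 0.98 rad, so the toggle is over. Backing off and travelling high to the +y side of the pawl tail.

```bash
python3 -m crank '[{"gripper":0.005,"tx":-0.01,"ty":0,"tz":0,"spin":0},{"gripper":0.005,"tx":-0.003,"ty":0,"tz":-0.01,"spin":0},{"gripper":0.005,"tx":0,"ty":0,"tz":-0.03,"spin":0},{"gripper":0.005,"tx":0,"ty":0,"tz":-0.035,"spin":0},{"gripper":0.005,"tx":0,"ty":0,"tz":-0.035,"spin":0},{"gripper":0.005,"tx":0,"ty":0,"tz":-0.035,"spin":0},{"gripper":0.005,"tx":0,"ty":0,"tz":-0.035,"spin":0},{"gripper":0.005,"tx":0,"ty":0.01,"tz":-0.03,"spin":0},{"gripper":0.005,"tx":0,"ty":0.02,"tz":0,"spin":0},{"gripper":0.005,"tx":0.0015,"ty":0.035,"tz":0,"spin":0}]'
python3 -m crank '[{"gripper":0.005,"tx":0.0015,"ty":0.04,"tz":0,"spin":0},{"gripper":0.005,"tx":0.0015,"ty":0.04,"tz":0,"spin":0},{"gripper":0.005,"tx":0.0015,"ty":0.04,"tz":0,"spin":0},{"gripper":0.005,"tx":0.0015,"ty":0.04,"tz":0,"spin":0},{"gripper":0.005,"tx":0.0015,"ty":0.04,"tz":0,"spin":0},{"gripper":0.005,"tx":0.0015,"ty":0.04,"tz":0,"spin":0},{"gripper":0.005,"tx":0.0015,"ty":0.04,"tz":0,"spin":0},{"gripper":0.005,"tx":0.0015,"ty":0.04,"tz":0,"spin":0},{"gripper":0.005,"tx":0.0015,"ty":0.04,"tz":0,"spin":0},{"gripper":0.005,"tx":0.0015,"ty":0.04,"tz":0,"spin":0}]'
python3 d.py .493 .374 .33 -.14
```

```text
clock: 10.25
ee_pos: [0.4205, -0.2983, 0.3359]
eef_rot: [0.076, 0.997, -0.001, 0.002]
contact_force: [-0.1, 0.2, -2.3]
opening: 0.193
finger_force: 88.2
clock: 11.25
ee_pos: [0.4644, 0.1028, 0.3344]
eef_rot: [0.074, 0.997, 0.0, 0.001]
contact_force: [0.9, 0.4, -0.4]
opening: 0.192
finger_force: 88.2
clock 11.25 pos [0.4644 0.1028 0.3344] z [ 0.001  0.    -1.   ] j [ 0.17 -0.17  1.87 -0.    1.44 -1.26] F [ 0.9  0.4 -0.4] open 0.192 grip 88.2
yaw -0.149
tool shift [0.0119 0.2724 0.0044]
spin -0.009
```

```bash
python3 -m crank '[{"gripper":0.005,"tx":0.0015,"ty":0.04,"tz":0,"spin":0},{"gripper":0.005,"tx":0.0015,"ty":0.04,"tz":0,"spin":0},{"gripper":0.005,"tx":0.0015,"ty":0.04,"tz":0,"spin":0},{"gripper":0.005,"tx":0.0015,"ty":0.04,"tz":0,"spin":0},{"gripper":0.005,"tx":0.0015,"ty":0.04,"tz":0,"spin":0},{"gripper":0.005,"tx":0.0015,"ty":0.04,"tz":0,"spin":0},{"gripper":0.005,"tx":0.0025,"ty":0.032,"tz":0,"spin":-0.009},{"gripper":0.005,"tx":0,"ty":0,"tz":0.04,"spin":0},{"gripper":0.005,"tx":0,"ty":0,"tz":0.04,"spin":0},{"gripper":0.005,"tx":0,"ty":0,"tz":0.04,"spin":0}]'
python3 -m crank '[{"gripper":0.005,"tx":0,"ty":0,"tz":0.04,"spin":0},{"gripper":0.005,"tx":0,"ty":0,"tz":0.035,"spin":0},{"gripper":0.005,"tx":0,"ty":0,"tz":0,"spin":0}]'
python3 d.py .493 .374 .135 -.14
python3 - <<'E'
from h import *
s=cams.capture("scene");a=s["pixels"];t=cams.capture("top");b=t["pixels"]
x=cv2.resize(a[220:350,330:500],(523,400),interpolation=3)
y=cv2.resize(b[110:240,80:220],(431,400),interpolation=3)
cv2.imwrite("pics/m3.png",cv2.resize(np.hstack([x,y]),(800,335)))
L=lambda p:[.593+.990*p[0]+.1395*p[1],.2238-.1395*p[0]+.99*p[1],p[2]]
f=lambda uv,o,k,dx:np.round(((np.array(uv)-o)*k+[dx,0])*800/954)
for n,p in (("bend",L([.06,.135,.152])),("tip",L([.06,.135,.092])),("tailA",L([.018,.107,.178])),("tailB",L([-.018,.107,.178]))):
    print(n,f(proj(s,p),[330,220],523/170,0),f(proj(t,p),[80,110],431/140,523))
E
```

```text
clock: 12.25
ee_pos: [0.4935, 0.3728, 0.2129]
eef_rot: [0.069, 0.998, 0.0, 0.001]
contact_force: [0.9, 0.6, -2.1]
opening: 0.194
finger_force: 88.4
clock: 12.55
ee_pos: [0.4893, 0.3692, 0.1321]
eef_rot: [0.07, 0.998, -0.004, -0.005]
contact_force: [-1.8, -1.0, -2.0]
opening: 0.194
finger_force: 88.2
clock 12.55 pos [0.4893 0.3692 0.1321] z [-0.01  -0.007 -1.   ] j [ 0.61  0.23  1.83  0.    1.09 -0.83] F [-1.8 -1.  -2. ] open 0.194 grip 88.2
yaw -0.1401
tool shift [-0.0029  0.0052 -0.0029]
spin -0.0001
bend [138. 252.] [618. 121.]
tip [125. 288.] [636. 134.]
tailA [146. 187.] [627. 153.]
tailB [170. 164.] [621. 184.]
```

View pics/m3.png

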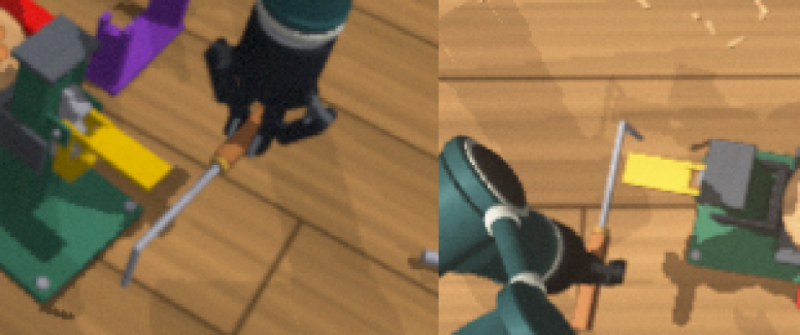

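The left half shows the shaft below and beyond the tail end (tail end about (165,180), bend (140,250)). In the right half the bend is at (622,123), as predicted.

```bash
python3 -m crank '[{"gripper":0.005,"tx":0,"ty":-0.01,"tz":0,"spin":0},{"gripper":0.005,"tx":0,"ty":-0.015,"tz":0,"spin":0},{"gripper":0.005,"tx":0,"ty":-0.015,"tz":0,"spin":0},{"gripper":0.005,"tx":0,"ty":-0.015,"tz":0,"spin":0},{"gripper":0.005,"tx":0,"ty":-0.014,"tz":0,"spin":0},{"gripper":0.005,"tx":0,"ty":-0.005,"tz":0,"spin":0},{"gripper":0.005,"tx":0,"ty":0,"tz":0,"spin":0}]'
python3 d.py .4827 .3009 .192 -.14
```

```text
clock: 13.35
ee_pos: [0.4828, 0.2969, 0.1384]
eef_rot: [0.071, 0.997, 0.0, -0.0]
contact_force: [-0.4, 0.0, -1.4]
opening: 0.193
finger_force: 88.3
clock 13.35 pos [0.4828 0.2969 0.1384] z [-0.  0. -1.] j [ 0.51  0.14  1.93  0.    1.07 -0.92] F [-0.4  0.  -1.4] open 0.193 grip 88.3
yaw -0.1423
tool shift [ 0.0007  0.004  -0.0536]
spin -0.0023
```

```bash
python3 -m crank '[{"gripper":0.005,"tx":0,"ty":0.003,"tz":-0.006,"spin":0},{"gripper":0.005,"tx":0,"ty":0,"tz":-0.007,"spin":0},{"gripper":0.005,"tx":0,"ty":0,"tz":-0.007,"spin":0},{"gripper":0.005,"tx":0,"ty":0,"tz":-0.007,"spin":0},{"gripper":0.005,"tx":0,"ty":0,"tz":-0.007,"spin":0},{"gripper":0.005,"tx":0,"ty":0,"tz":-0.007,"spin":0},{"gripper":0.005,"tx":0,"ty":0,"tz":-0.007,"spin":0},{"gripper":0.005,"tx":0,"ty":0,"tz":-0.006,"spin":0},{"gripper":0.005,"tx":0,"ty":0,"tz":0,"spin":0},{"gripper":0.005,"tx":0,"ty":0,"tz":0,"spin":0}]'
python3 d.py .4827 .3009 .192 -.14
python3 - <<'E'
from h import *
s=cams.capture("scene");a=s["pixels"];t=cams.capture("top");b=t["pixels"]
x=cv2.resize(a[220:350,330:500],(523,400),interpolation=3)
y=cv2.resize(b[110:240,80:220],(431,400),interpolation=3)
cv2.imwrite("pics/m4.png",cv2.resize(np.hstack([x,y]),(800,335)))
L=lambda p:[.593+.990*p[0]+.1395*p[1],.2238-.1395*p[0]+.99*p[1],p[2]]
f=lambda uv,o,k,dx:np.round(((np.array(uv)-o)*k+[dx,0])*800/954)
for q in (0,.3,.5,.7,.9):
  for x in (.018,-.018):
    p=L([x,.009+.098*np.cos(q)-.008*np.sin(q),.170+.098*np.sin(q)+.008*np.cos(q)]) 
    print(q,x,f(proj(s,p),[330,220],523/170,0),f(proj(t,p),[80,110],431/140,523))
E
```

```text
clock: 14.35
ee_pos: [0.4839, 0.3011, 0.1931]
eef_rot: [0.07, 0.998, 0.0, 0.001]
contact_force: [0.1, 0.5, -2.2]
opening: 0.194
finger_force: 88.2
clock 14.35 pos [0.4839 0.3011 0.1931] z [ 0.002  0.001 -1.   ] j [ 0.51  0.09  1.88 -0.    1.17 -0.92] F [ 0.1  0.5 -2.2] open 0.194 grip 88.2
yaw -0.1407
tool shift [ 0.0012 -0.0004  0.0011]
spin -0.0007
0 0.018 [146. 187.] [627. 153.]
0 -0.018 [170. 164.] [621. 184.]
0.3 0.018 [147. 163.] [625. 148.]
0.3 -0.018 [171. 140.] [618. 180.]
0.5 0.018 [142. 144.] [627. 145.]
0.5 -0.018 [166. 121.] [621. 177.]
0.7 0.018 [134. 125.] [634. 142.]
0.7 -0.018 [158. 102.] [627. 175.]
0.9 0.018 [122. 105.] [644. 141.]
0.9 -0.018 [147.  83.] [637. 175.]
```

View pics/m4.png

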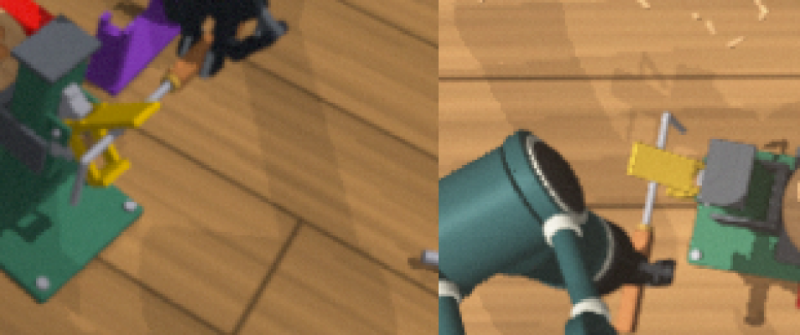

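The tail end is at (136,126)–(158,103), about 0.7 rad, so the pawl is open. Withdrawing the rod: down, out to +y, then up.

```bash
python3 -m crank '[{"gripper":0.005,"tx":0,"ty":0,"tz":0.02,"spin":0},{"gripper":0.005,"tx":0,"ty":0,"tz":0.025,"spin":0},{"gripper":0.005,"tx":0,"ty":0.01,"tz":0.01,"spin":0},{"gripper":0.005,"tx":0,"ty":0.025,"tz":0,"spin":0},{"gripper":0.005,"tx":0,"ty":0.025,"tz":0,"spin":0},{"gripper":0.005,"tx":0,"ty":0.025,"tz":0,"spin":0},{"gripper":0.005,"tx":0,"ty":0.005,"tz":0,"spin":0},{"gripper":0.005,"tx":0,"ty":0,"tz":-0.03,"spin":0},{"gripper":0.005,"tx":0,"ty":0,"tz":-0.04,"spin":0},{"gripper":0.005,"tx":0,"ty":0,"tz":-0.04,"spin":0}]'
python3 -m crank '[{"gripper":0.005,"tx":0,"ty":0,"tz":-0.04,"spin":0},{"gripper":0.005,"tx":0,"ty":0,"tz":-0.04,"spin":0},{"gripper":0.005,"tx":0,"ty":-0.02,"tz":-0.01,"spin":0},{"gripper":0.005,"tx":0.001,"ty":-0.04,"tz":0,"spin":0},{"gripper":0.005,"tx":0.001,"ty":-0.04,"tz":0,"spin":0},{"gripper":0.005,"tx":0.001,"ty":-0.04,"tz":0,"spin":0},{"gripper":0.005,"tx":0.001,"ty":-0.04,"tz":0,"spin":0},{"gripper":0.005,"tx":0.001,"ty":-0.04,"tz":0,"spin":0},{"gripper":0.005,"tx":0.001,"ty":-0.04,"tz":0,"spin":0},{"gripper":0.005,"tx":0.001,"ty":-0.04,"tz":0,"spin":0}]'
python3 d.py .5105 -.1644 .2 -.1029
```

```text
clock: 15.45
ee_pos: [0.4953, 0.3897, 0.2475]
eef_rot: [0.07, 0.998, -0.001, -0.001]
contact_force: [0.3, 0.5, -1.6]
opening: 0.191
finger_force: 88.3
clock: 16.45
ee_pos: [0.4462, 0.0924, 0.3375]
eef_rot: [0.07, 0.998, -0.0, 0.0]
contact_force: [0.7, 0.7, -1.8]
opening: 0.198
finger_force: 88.4
clock 16.45 pos [0.4462 0.0924 0.3375] z [ 0. -0. -1.] j [ 0.15 -0.21  1.9  -0.    1.45 -1.28] F [ 0.7  0.7 -1.8] open 0.198 grip 88.4
yaw -0.1405
tool shift [-0.0996 -0.2452  0.1376]
spin -0.0376
```

```bash
python3 -m crank '[{"gripper":0.005,"tx":-0.012,"ty":-0.035,"tz":0,"spin":0},{"gripper":0.005,"tx":-0.013,"ty":-0.035,"tz":0,"spin":0},{"gripper":0.005,"tx":-0.013,"ty":-0.035,"tz":0,"spin":0},{"gripper":0.005,"tx":-0.013,"ty":-0.035,"tz":0.01,"spin":0},{"gripper":0.005,"tx":-0.012,"ty":-0.035,"tz":0.02,"spin":0},{"gripper":0.005,"tx":-0.012,"ty":-0.035,"tz":0.03,"spin":0},{"gripper":0.005,"tx":-0.012,"ty":-0.035,"tz":0.04,"spin":0},{"gripper":0.005,"tx":-0.012,"ty":0,"tz":0.037,"spin":-0.038},{"gripper":0.005,"tx":0,"ty":0,"tz":0,"spin":0},{"gripper":0.005,"tx":0,"ty":0,"tz":0,"spin":0}]'
python3 - <<'E'
from h import *
s=cams.capture("scene");a=s["pixels"];t=cams.capture("top");b=t["pixels"]
x=cv2.resize(a[150:260,190:310],(436,400),interpolation=3)
y=cv2.resize(b[140:250,270:380],(400,400),interpolation=3)
cv2.imwrite("pics/m5.png",cv2.resize(np.hstack([x,y]),(800,383)))
f=lambda uv,o,k,dx:np.round(((np.array(uv)-o)*k+[dx,0])*800/836)
dz=.2-.0733
for n,p in (("bend",[.6888,-.182,.09+dz]),("tip",[.6888,-.182,.03+dz])):
    print(n,f(proj(s,p),[190,150],436/120,0),f(proj(t,p),[270,140],400/110,436))
E
python3 d.py .5105 -.1644 .0733 -.1029
```

```text
clock: 17.45
ee_pos: [0.5091, -0.1593, 0.203]
eef_rot: [0.052, 0.999, 0.0, -0.001]
contact_force: [0.9, 0.3, -0.2]
opening: 0.196
finger_force: 88.4
bend [ 43. 168.] [628.  10.]
tip [ 51. 225.] [621.  32.]
clock 17.55 pos [ 0.511  -0.1594  0.2058] z [ 0.003 -0.001 -1.   ] j [-0.35  0.02  1.93 -0.    1.19 -1.82] F [ 0.2 -0.2 -1.3] open 0.193 grip 88.4
yaw -0.1026
tool shift [ 0.0004 -0.0049  0.1325]
spin 0.0003
```

View pics/m5.png

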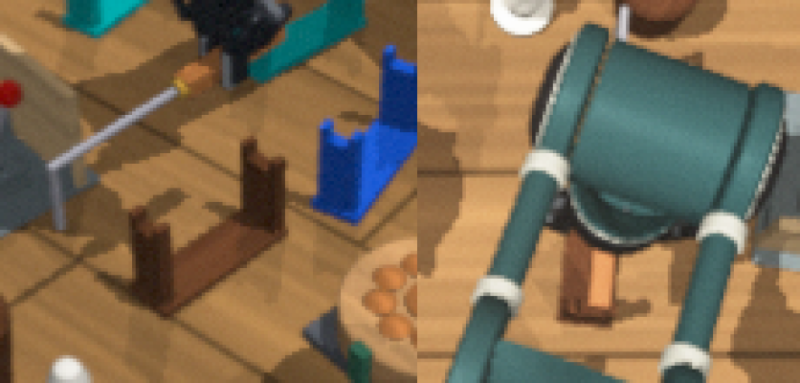

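The bend is at (52,168) in the left half, and the offset from prediction is explained by the 5 mm y error. The rod is level, so I'm correcting and lowering it into the rest.

```bash
python3 -m crank '[{"gripper":0.005,"tx":0,"ty":-0.005,"tz":0,"spin":0},{"gripper":0.005,"tx":0,"ty":0,"tz":0.03,"spin":0},{"gripper":0.005,"tx":0,"ty":0,"tz":0.03,"spin":0},{"gripper":0.005,"tx":0,"ty":0,"tz":0.025,"spin":0},{"gripper":0.005,"tx":0,"ty":0,"tz":0,"spin":0},{"gripper":0.005,"tx":0,"ty":0,"tz":0,"spin":0}]'
python3 d.py .5105 -.1644 .0733 -.1029
```

```text
clock: 18.15
ee_pos: [0.5101, -0.1645, 0.12]
eef_rot: [0.051, 0.999, -0.0, 0.001]
contact_force: [0.6, -0.1, 0.2]
opening: 0.187
finger_force: 88.5
clock 18.15 pos [ 0.5101 -0.1645  0.12  ] z [ 0.001 -0.001 -1.   ] j [-0.36  0.1   2.01 -0.    1.03 -1.83] F [ 0.6 -0.1  0.2] open 0.187 grip 88.5
yaw -0.1023
tool shift [-0.0003  0.0002  0.0467]
spin 0.0006
```

```bash
python3 -m crank '[{"gripper":0.005,"tx":0,"ty":0,"tz":0.01,"spin":0},{"gripper":0.005,"tx":0,"ty":0,"tz":0.01,"spin":0},{"gripper":0.005,"tx":0,"ty":0,"tz":0.01,"spin":0},{"gripper":0.005,"tx":0,"ty":0,"tz":0.01,"spin":0},{"gripper":0.005,"tx":0,"ty":0,"tz":0.005,"spin":0},{"gripper":0.005,"tx":0,"ty":0,"tz":0,"spin":0},{"gripper":0.005,"tx":0,"ty":0,"tz":0,"spin":0}]'
python3 d.py .5105 -.1644 .0733 -.1029
```

```text
clock: 18.85
ee_pos: [0.5095, -0.1644, 0.0734]
eef_rot: [0.051, 0.999, 0.0, -0.0]
contact_force: [-1.9, 0.1, -0.6]
opening: 0.191
finger_force: 88.9
clock 18.85 pos [ 0.5095 -0.1644  0.0734] z [-0.  0. -1.] j [-0.36  0.16  2.05  0.    0.94 -1.83] F [-1.9  0.1 -0.6] open 0.191 grip 88.9
yaw -0.1028
tool shift [-0.001   0.0001  0.0001]
spin 0.0001
```

```bash
python3 -m crank '[{"gripper":0.03,"tx":0,"ty":0,"tz":0,"spin":0},{"gripper":0.06,"tx":0,"ty":0,"tz":0,"spin":0},{"gripper":0.085,"tx":0,"ty":0,"tz":0,"spin":0},{"gripper":0.085,"tx":0,"ty":0,"tz":0,"spin":0},{"gripper":0.085,"tx":0,"ty":0,"tz":0,"spin":0},{"gripper":0.085,"tx":0,"ty":0,"tz":0,"spin":0},{"gripper":0.085,"tx":0,"ty":0,"tz":-0.02,"spin":0},{"gripper":0.085,"tx":0,"ty":0,"tz":-0.04,"spin":0},{"gripper":0.085,"tx":0,"ty":0,"tz":-0.04,"spin":0},{"gripper":0.085,"tx":0,"ty":0,"tz":-0.04,"spin":0}]'
python3 -m crank '[{"gripper":0,"tx":0.01,"ty":0.03,"tz":0,"spin":0},{"gripper":0,"tx":0.01,"ty":0.03,"tz":0,"spin":0},{"gripper":0,"tx":0.01,"ty":0.03,"tz":0,"spin":0},{"gripper":0,"tx":0.01,"ty":0.03,"tz":0,"spin":0},{"gripper":0,"tx":0.01,"ty":0.03,"tz":0,"spin":0},{"gripper":0,"tx":0.01,"ty":0.03,"tz":0,"spin":0},{"gripper":0,"tx":0.01,"ty":0.03,"tz":0,"spin":0},{"gripper":0,"tx":0,"ty":0.03,"tz":0,"spin":0.04},{"gripper":0,"tx":0,"ty":0.02,"tz":0,"spin":0},{"gripper":0,"tx":0,"ty":0,"tz":0,"spin":0}]' 40
python3 d.py .469 .106 .15 -.14
python3 - <<'E'
from h import *
np.set_printoptions(precision=4,suppress=True)
s=cams.capture("scene");a=s["pixels"]
hsv=cv2.cvtColor(a,cv2.COLOR_BGR2HSV);m=((hsv[...,0]<6)|(hsv[...,0]>174))&(hsv[...,1]>180)&(hsv[...,2]>70)
n,l,st,ce=cv2.connectedComponentsWithStats(m.astype(np.uint8));print([(st[i],ce[i]) for i in range(1,n) if st[i,4]>8])
w=cams.capture("wrist");b=w["pixels"]
x=cv2.resize(a[130:340,160:440],(533,400),interpolation=3)
cv2.imwrite("pics/m6.png",cv2.resize(np.hstack([x,cv2.resize(b,(533,400))]),(800,300)))
print([proj(w,p) for p in ([.469,.106,.13],)])
E
```

```text
clock: 19.85
ee_pos: [0.5091, -0.1643, 0.2148]
eef_rot: [0.051, 0.999, 0.0, -0.0]
contact_force: [0.4, -0.1, 0.3]
opening: 0.995
finger_force: 0.0
clock: 20.85
ee_pos: [0.4674, 0.1033, 0.2137]
eef_rot: [0.07, 0.998, 0.0, 0.0]
contact_force: [0.7, 1.0, 0.7]
opening: 0.001
finger_force: 0.0
clock 20.85 pos [0.4674 0.1033 0.2137] z [ 0.     0.001 -1.   ] j [ 0.17 -0.1   2.03  0.    1.21 -1.27] F [0.7 1.  0.7] open 0.001 grip 0.0
yaw -0.1397
tool shift [-0.0012  0.0028  0.0637]
spin 0.0003
[(array([189, 173,   7,   8,  44], dtype=int32), array([192.0909, 176.3636])), (array([329, 216,  22,  17, 186], dtype=int32), array([339.4247, 223.9247]))]
[array([283.2999, 222.8372])]
```

View pics/m6.png

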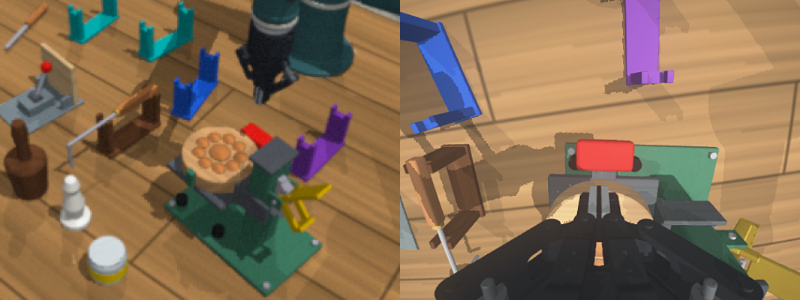

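The rod is back in its rest and the pawl is open. In the right half the pad is centred at about (605,155), within 6 px of the predicted push point. Pushing down gently.

```bash
python3 -m crank '[{"gripper":0,"tx":0,"ty":0.003,"tz":0.03,"spin":0},{"gripper":0,"tx":0,"ty":0,"tz":0.03,"spin":0},{"gripper":0,"tx":0,"ty":0,"tz":0.01,"spin":0},{"gripper":0,"tx":0,"ty":0,"tz":0.008,"spin":0},{"gripper":0,"tx":0,"ty":0,"tz":0.008,"spin":0},{"gripper":0,"tx":0,"ty":0,"tz":0.008,"spin":0},{"gripper":0,"tx":0,"ty":0,"tz":0.008,"spin":0},{"gripper":0,"tx":0,"ty":0,"tz":0.008,"spin":0},{"gripper":0,"tx":0,"ty":0,"tz":0.008,"spin":0},{"gripper":0,"tx":0,"ty":0,"tz":0.008,"spin":0}]'
python3 -m crank '[{"gripper":0,"tx":0,"ty":0,"tz":0.008,"spin":0},{"gripper":0,"tx":0,"ty":0,"tz":0.008,"spin":0},{"gripper":0,"tx":0,"ty":0,"tz":0.008,"spin":0},{"gripper":0,"tx":0,"ty":0,"tz":0.004,"spin":0},{"gripper":0,"tx":0,"ty":0,"tz":0,"spin":0},{"gripper":0,"tx":0,"ty":0,"tz":0,"spin":0}]'
python3 d.py .467 .106 .052 -.14
```

```text
clock: 21.95
ee_pos: [0.4683, 0.1037, 0.089]
eef_rot: [0.071, 0.997, -0.0, 0.0]
contact_force: [-4.0, -2.9, 6.5]
opening: 0.003
finger_force: 3.3
clock: 22.55
ee_pos: [0.4689, 0.1043, 0.0604]
eef_rot: [0.072, 0.997, 0.0, 0.001]
contact_force: [-0.4, -0.7, 1.0]
opening: -0.003
finger_force: 0.0
clock 22.55 pos [0.4689 0.1043 0.0604] z [ 0.002  0.    -1.   ] j [ 0.17  0.07  2.17  0.    0.9  -1.26] F [-0.4 -0.7  1. ] open -0.003 grip 0.0
yaw -0.1432
tool shift [0.0021 0.0014 0.0084]
spin -0.0032
```

Continuing in small steps until the stop is felt.

```bash
python3 -m crank '[{"gripper":0,"tx":0,"ty":0,"tz":0.003,"spin":0},{"gripper":0,"tx":0,"ty":0,"tz":0.003,"spin":0},{"gripper":0,"tx":0,"ty":0,"tz":0.002,"spin":0},{"gripper":0,"tx":0,"ty":0,"tz":0,"spin":0}]'
python3 -m crank '[{"gripper":0,"tx":0,"ty":0,"tz":0.001,"spin":0},{"gripper":0,"tx":0,"ty":0,"tz":0.001,"spin":0}]'
python3 -m crank '[{"gripper":0,"tx":0,"ty":0,"tz":0.001,"spin":0},{"gripper":0,"tx":0,"ty":0,"tz":0,"spin":0}]'
python3 d.py .467 .106 .052 -.14
```

```text
clock: 22.95
ee_pos: [0.469, 0.1044, 0.0524]
eef_rot: [0.071, 0.997, 0.0, 0.001]
contact_force: [0.2, -1.5, 3.5]
opening: 0.002
finger_force: 1.6
clock: 23.15
ee_pos: [0.4691, 0.1044, 0.0519]
eef_rot: [0.071, 0.997, 0.0, 0.001]
contact_force: [-6.6, -2.4, 23.4]
opening: 0.005
finger_force: 11.6
clock: 23.35
ee_pos: [0.4691, 0.1044, 0.0519]
eef_rot: [0.071, 0.997, 0.0, 0.001]
contact_force: [-6.7, -3.1, 23.7]
opening: 0.003
finger_force: 12.0
clock 23.35 pos [0.4691 0.1044 0.0519] z [ 0.002  0.    -1.   ] j [ 0.17  0.09  2.18 -0.    0.88 -1.26] F [-6.7 -3.1 23.7] open 0.003 grip 12.0
yaw -0.1426
tool shift [ 0.0023  0.0013 -0.0001]
spin -0.0026
```

The platform is on its lower stop (TCP at 0.052 m, force rising to 24 N). Retreating and checking.

```bash
python3 -m crank '[{"gripper":0,"tx":0,"ty":0,"tz":-0.01,"spin":0},{"gripper":0,"tx":0,"ty":0,"tz":-0.03,"spin":0},{"gripper":0,"tx":0,"ty":0,"tz":-0.04,"spin":0},{"gripper":0,"tx":0,"ty":0,"tz":-0.04,"spin":0},{"gripper":0,"tx":0,"ty":0,"tz":-0.04,"spin":0},{"gripper":0,"tx":0.02,"ty":0,"tz":-0.03,"spin":0},{"gripper":0,"tx":0,"ty":0,"tz":0,"spin":0},{"gripper":0,"tx":0,"ty":0,"tz":0,"spin":0}]'
python3 - <<'E'
from h import *
s=cams.capture("scene");cv2.imwrite("pics/f.png",cv2.resize(s["pixels"][110:350,120:440],(800,600),interpolation=3))
E
```

```text
clock: 24.15
ee_pos: [0.4482, 0.1073, 0.2392]
eef_rot: [0.071, 0.997, 0.0, 0.001]
contact_force: [-1.3, 0.6, -0.1]
opening: -0.001
finger_force: 0.0
```

View pics/f.png

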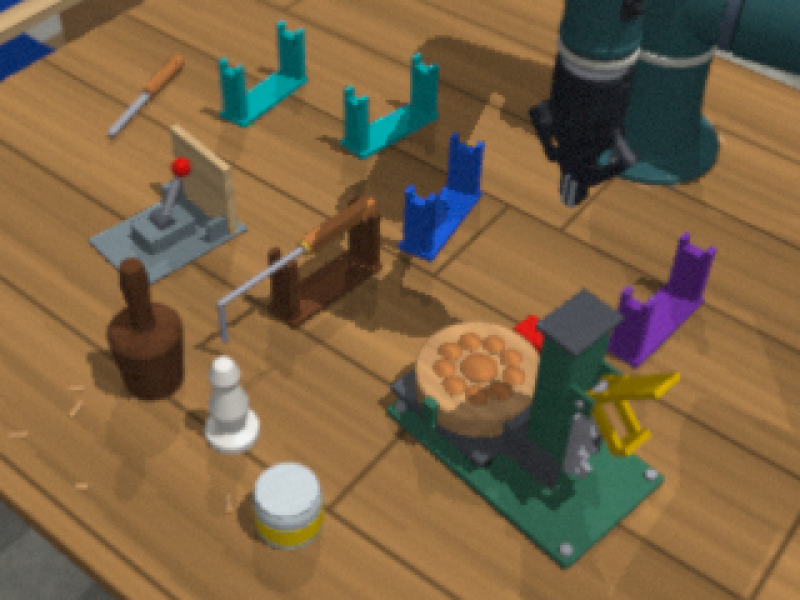

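The final view shows the toggle over (ball at (181,167)), the rod in its rest (bend at (220,303), as at the start), the pawl open (tail at (650,385)), the platform down and the bystanders in place.

```bash
python3 -c "
from plant import close_job;print(close_job())"
```

```text
the job is handed in; nothing more can be done
None
```

I handed the job in at about 24 s: the toggle is pulled over, the pawl is left open, the platform is on its lower stop and the rod is back in its rest, with the mallet, tin and figurine where they were; the hand-in returned no verdict, so this rests on the last picture and the force readings.

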